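# Stop the rocking tool chest with a wedge

### The arm

A 6-joint arm with a two-finger parallel gripper is mounted at the origin on a cart in front of the work surface, level with it; the furniture and walls round the work are solid. World frame = base frame: x ahead of the robot, y to its left, z up, the work surface at z = 0. Lengths are in m, angles in degrees, forces in N, time in s.
With the tool pointing down it reaches from about 0.25 to 0.725 m from the base axis. Payload 9.7 kg.
Tool frame: the origin (TCP) lies at the very end of the fingers, on their centre line; the grasp point (between the pads) lies 19 mm behind it; z points along the fingers, y is the line along which they close (so a half turn about z gives the same grasp; the last joint's range is limited). The gripper opens to 85 mm and grips with 20 to 120 N. Pads are 22 mm wide; open, the fingers measure 114 mm over their backs; the gripper's body (76 mm by 85 mm) begins 54 mm behind the grasp point. The pads swing forward as they close: fully open they stand 13 mm farther back than shut.
Start: joints at [68.64, 4.979, 10.078, 95.1, 0, 90], TCP at [0.2, 0.512, 0.231] pointing down, gripper open.
Joint ranges: [-179.16, 179.16], [-48.56, 103.87], [-65.8, 70.77], [-126.05, 130.52], [-82.76, 87.17], [-180, 180]. Speed limits (degrees/s): [127.2, 127.2, 147.25, 180, 180, 180].

### API

Orientations are given as [roll, pitch, yaw] about the fixed x, y, z axes, in that order (R = Rz(yaw) Ry(pitch) Rx(roll)).
In Python, from workcell import bot gives the robot as it stands.
- The arm moves only by the tool arm_command, never from a script. Its argument "series" is a list of rows, each a list of 4 numbers: the shift along the tool's x, y, z in m, then the turn about the tool's z in rad. A call has exactly 5 rows; each row is the pose to reach, as a shift and turn from the pose commanded when the call began, along the tool's axes at that moment; what a row does not reach only later rows make up. A row lasts 1/10 s, in which the tool goes at most 50 mm and 8.59 degrees, less where a joint would pass 70% of its speed; a pose out of reach is approached as far as the arm can. A call with a gripper value outside its range is refused whole. "hand" is the finger opening in m, from 0 to 0.0854, set as the call begins (left out, the last holds). The fingers move at their own pace and stop on an object; "grip_force" is the grip in N (left out, the last holds). Time passes only in rows, so rows that repeat a pose let the fingers close, or fill a call up. It gives the time, the measured TCP pose, the force, the opening and the grip force at its end, in the units of the state.
- bot.get_obs(): the state, without advancing time (a new reading comes with each control period).
- bot.camera(name): name is "scene" or "side" or "wrist"; returns a dict with "color" (480x640x3 uint8, blue, green, red), "camera_matrix" (3x3 intrinsics, pixels), "xyz" and "orientation" of the camera in the world; the wrist camera has in their place "T_tool_cam" (4x4, takes a point from camera to tool coordinates, whose origin is the TCP and whose axes are the flange's). Camera axes: x right, y up, looking along -z (the intrinsics and any distortion apply to the point x, -y, -z); pixel columns grow to the right and rows downward; lengths in m; the calibration is good to about 2 mm. A picture is of the moment at which its call begins: read the wrist's pose just before it. There is no depth.
- bot.job_done(): hands the job in; it is judged then, once.
Trained networks look in the newest picture that a camera, given by its name, has taken for a name from the list of things; names that differ only in an ending like _2 or _b are one class to them, and where a whole thing is asked for, a point or a joint stands for the part that bears it (a point fixed in the world has none). Each returns a list of dicts, best first, with "confidence" (0 to 1); they miss things now and then, are a little off and sometimes report something else, mostly with a low value. They report only what shows in the picture. A call takes as long as a camera call. They do not tell look-alikes from the thing itself.
- bot.find_in(camera, target): "location" ([column, row] in pixels, amid what is visible of it).
- bot.mark_of(camera, target): "location" ([column, row] in pixels: a listed point, or the origin of a listed thing).
The state is a dict: "time": time; "q": joint angles; "qd": joint speeds; "joint_efforts": joint torques, N m; "ee_pos": TCP position; "tcp_rot": TCP orientation; "wrist_force": force on the tool from outside, world axes, zero at the start; "torque": the same for the moment, N m; "opening": finger opening in m; "grasp_force": force on a finger pad.
Only numpy, scipy, OpenCV 4.12 (cv2) and the standard library are available. Lean on these libraries where they do the work, as an engineer would, in place of code of your own. Each camera call takes 0.05 s, during which the arm holds its last target. There are 200 camera calls.

### The job

The little tool chest rocks because its short foot, the one under the brass corner plate, hangs clear of the table. With closed fingertips push the orange wedge along the table, thin end first, squarely under that foot until it takes up the gap, then press down firmly on the brass plate for a moment to feel that the chest no longer rocks; if it still does, push the wedge further and test again. Do not lift the wedge, shove the chest about or disturb the things around, and leave with the chest standing level on its wedge.

Things in the scene. Friction and masses are not known exactly. Their poses are not given: they have to be found in the camera images.
- chest: Wooden chest, 1.6 to 2.5 kg, loose. Origin on the table under its centre; -x the drawer front, +y its left, z up. Body 190 x 190 mm, underside 30, top 75 mm up. Ball feet at x, y = +-78 mm; the front left (-78, +78) is short, so it stands level on the other three. Steel block on top, back right, 25 mm high. 3 to 7 N down on the brass plate tips it 0.05 to 0.1 rad, until the foot meets the table.
- short_foot: The short foot: black ball of 24 mm diameter; origin at its centre. Its underside hangs 6 to 11 mm above the table, each time different; it does not give. A wedge that has met it resists being pushed by several N (the free wedge slides at under 1.5 N); pushing hard beyond that lifts the corner or shifts the chest.
- pad: Brass plate 50 x 50 x 2 mm on the top of the chest at its front left corner, above the short foot: the place to press. Origin at the centre of its underside, axes as the chest.
- pad_mid (a point): Centre of the upper face of the brass plate, 77 mm above the table.
- wedge: Orange door wedge, 80 g, 110 mm long, 50 mm wide, lying flat (centre of mass 14 mm nearer the heel), its thin end towards the short foot. Origin on the table under its middle; +x points to the thin end, z up. It is 25 mm high at the heel (x = -55 mm) and falls evenly to 3 mm at the thin end (x = +55 mm): height = 14 mm - 0.2 x.
- wedge_top: The sloping upper face of the wedge, with black ribs (flat, 44 mm wide). Origin at the middle of the face, 14 mm above the table; z is square to the slope, +x runs down it. The ball's centre lies 12 mm above this face when the foot rests on it.
- wedge_heel (a point): Centre of the upright rear face of the wedge (50 wide, 25 mm high), the face to push on.
- wedge_tip (a point): Middle of the thin front edge of the wedge.
- screwdriver: Yellow and black screwdriver, 216 mm long, lying between the robot and the chest. A bystander. Origin under its middle.
- tape_roll: Roll of tape, 98 mm across and 25 mm high, lying beyond the wedge. A bystander. Origin under its middle.
- dropper_bottle: Brown dropper bottle, 33 mm across, 102 mm high, standing to the right of the chest. A bystander. Origin under its middle.
Mind the look-alikes: they are no part of the job. Of the things shaped like the wedge, the orange one is meant.

How it is judged:
By the outcome, as a careful person would: the job done as asked, in the order asked, and still so for the second after the job is handed in, with the robot touching nothing.
It also fails if it takes over 48 s, if anything falls off the work surface, if the arm or the gripper's body presses on something with over 40 N, if the wrist force passes 120 N, or if a joint passes its speed limit or range.

## Working session

There is one attempt and no reset: what is moved stays moved. The work goes in short steps, Python scripts to look and compute and a tool call to move; the robot and the scene stay as the last step left them, time stands still between calls to the robot, and variables do not carry over. Pictures are saved under pics/ and viewed, at most 10 in all, crops included, and the job is handed in when it is done.

Besides the shell and the picture viewer there is one more tool, called after "Emit:" as name([rows], argument=value, ...), one row to a line, values as JSON. arm_command: Moves the arm, as the interface text tells. Its arguments: {"type":"object","properties":{"series":{"type":"array"},"hand":{"type":"number"},"grip_force":{"type":"number"}},"required":["series"]}

```bash
mkdir -p pics; cat > h.py <<'E'
import numpy as np, cv2
from scipy.spatial.transform import Rotation as R
from workcell import bot
def cam(name):
    o=bot.get_obs(); c=bot.camera(name); 
    if name=="wrist":
        T=np.eye(4); T[:3,:3]=R.from_euler('xyz',o["tcp_rot"],degrees=True).as_matrix(); T[:3,3]=o["ee_pos"]
        T=T@np.array(c["T_tool_cam"])
        c["p"],c["R"]=T[:3,3],T[:3,:3]
    else:
        c["p"]=np.array(c["xyz"]); q=np.array(c["orientation"])
        c["R"]=q if q.shape==(3,3) else R.from_euler('xyz',q,degrees=True).as_matrix()
    return c
def ray(c,uv,z):
    K=np.array(c["camera_matrix"]); d=np.linalg.inv(K)@[uv[0],uv[1],1]
    d=c["R"]@[d[0],-d[1],-d[2]]
    return c["p"]+d*(z-c["p"][2])/d[2]
def proj(c,P):
    K=np.array(c["camera_matrix"]); v=c["R"].T@(np.array(P)-c["p"]); v=K@[v[0],-v[1],-v[2]]
    return v[:2]/v[2]
Z=dict(chest=0,short_foot=.02,pad=.075,pad_mid=.077,wedge=0,wedge_top=.014,wedge_heel=.0125,wedge_tip=.003,screwdriver=0,tape_roll=0,dropper_bottle=0)
def marks(c,n,names=Z):
    for t in names:
        for r in bot.mark_of(n,t)[:3]:
            print(n,t,np.round(r["location"],1),round(r["confidence"],2),ray(c,r["location"],Z[t]).round(4))
E
python3 - <<'E'
from h import *
print(bot.get_obs())
for n in ("scene","side"):
    c=cam(n); print(n,{k:v for k,v in c.items() if k not in("color",)})
    cv2.imwrite(f"pics/{n}1.png",c["color"]); marks(c,n)
E
```

```text
{'time': 0.0, 'q': array([6.86403488e+01, 5.01198494e+00, 1.00329745e+01, 9.50979144e+01,
       2.01737764e-04, 9.00015621e+01]), 'qd': array([ 0.08532293,  0.01916004, -0.06886503, -0.09130117,  0.09565345,
       -0.015817  ]), 'joint_efforts': array([ 6.99354077e-04, -5.20389247e+01,  4.64805365e+01,  1.63795991e-02,
        3.71464216e-05, -2.11090179e-05]), 'ee_pos': array([0.20023868, 0.51201272, 0.23056131]), 'tcp_rot': array([-1.79923075e+02, -1.99640386e-04,  1.58638786e+02]), 'wrist_force': array([ 0.09809746,  0.09236442, -0.38078463]), 'torque': array([0.00659682, 0.01628325, 0.01372595]), 'grasp_force': 0.0, 'opening': 0.08532224197638621}
scene {'camera_matrix': array([[496.95727323,   0.        , 315.67656509],
       [  0.        , 496.95727323, 233.67765384],
       [  0.        ,   0.        ,   1.        ]]), 'xyz': array([ 0.06001673, -0.65752452,  0.61811555]), 'orientation': array([ 58.17616783,   0.22603765, -37.54510872]), 'p': array([ 0.06001673, -0.65752452,  0.61811555]), 'R': array([[ 0.79286765,  0.32399254, -0.51612956],
       [-0.6093811 ,  0.41604702
[... 2149 characters left out ...]
e wedge_top [390.9 289.4] 0.41 [0.4382 0.1592 0.014 ]
side wedge_heel [407.4 301.7] 0.94 [0.413  0.2044 0.0125]
side wedge_heel [430.2 363.6] 0.84 [0.4146 0.3938 0.0125]
side wedge_heel [307.9 335.4] 0.77 [0.6157 0.3089 0.0125]
side wedge_tip [371.2 286.7] 0.77 [0.4742 0.1291 0.003 ]
side wedge_tip [360.2 265.8] 0.71 [0.486  0.0365 0.003 ]
side wedge_tip [409.5 329.2] 0.7 [0.4249 0.2835 0.003 ]
side screwdriver [394.3 242.5] 0.68 [ 0.3836 -0.0877  0.    ]
side tape_roll [224.7 316.4] 0.75 [0.7736 0.2256 0.    ]
side tape_roll [387.7 290.3] 0.35 [0.4404 0.1399 0.    ]
side dropper_bottle [273.1 226.2] 0.69 [ 0.6906 -0.1942  0.    ]
side dropper_bottle [368.5 288.7] 0.65 [0.4803 0.1321 0.    ]
```

View pics/scene1.png

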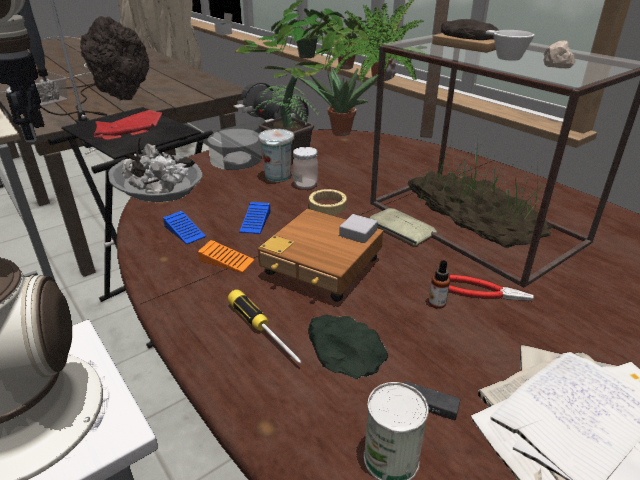

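View pics/side1.png

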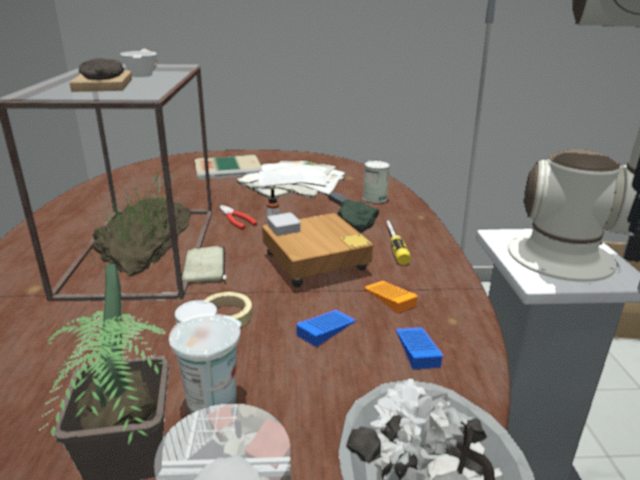

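The scene and side views agree. The orange wedge is at about scene (227,257) / side (390,296), with its tip towards the chest's brass corner (scene (277,245)). The two blue wedges are decoys.

Emit:
arm_command([
  [-0.04,-0.025,0,0.13],
  [-0.08,-0.05,0,0.26],
  [-0.125,-0.075,0,0.39],
  [-0.17,-0.1,0,0.52],
  [-0.21,-0.12,0,0.66],
], hand=0, grip_force=40)

```text
time: 1.7
ee_pos: [0.353, 0.3222, 0.2316]
tcp_rot: [180.0, -0.0, 120.5]
wrist_force: [1.0, 1.2, 0.0]
opening: 0.0121
grasp_force: 0.0
```

```bash
python3 - <<'E'
from h import *
o=bot.get_obs(); print(o["time"],o["ee_pos"],o["tcp_rot"],o["opening"])
c=cam("wrist"); cv2.imwrite("pics/w1.png",c["color"]); print(c["p"],-c["R"][:,2])
marks(c,"wrist",["short_foot","pad","pad_mid","wedge","wedge_top","wedge_heel","wedge_tip","chest"])
E
```

```text
1.7 [0.35298213 0.32222786 0.23156569] [ 1.79960817e+02 -6.48102490e-03  1.20534707e+02] 0.012098215067328848
[0.31203792 0.38967863 0.37355956] [ 0.15598245 -0.26442685 -0.95170789]
wrist short_foot [294.3 458.4] 0.35 [0.4829 0.068  0.02  ]
wrist short_foot [313.2 319.3] 0.32 [0.4141 0.2238 0.02  ]
wrist pad_mid [307.4 405.7] 0.47 [0.4362 0.1759 0.077 ]
wrist pad_mid [578.9 449.7] 0.2 [0.6714 0.2592 0.077 ]
wrist wedge [311.  361.4] 0.86 [0.4433 0.1707 0.    ]
wrist wedge [474.8 343.8] 0.85 [0.5783 0.275  0.    ]
wrist wedge [386.8 220.7] 0.83 [0.4264 0.3384 0.    ]
wrist wedge_top [308.5 370.5] 0.83 [0.4416 0.1683 0.014 ]
wrist wedge_heel [415.1 169.6] 0.79 [0.418  0.391  0.0125]
wrist wedge_heel [533.5 342.4] 0.77 [0.6189 0.31   0.0125]
wrist wedge_heel [309.5 321.9] 0.62 [0.4146 0.216  0.0125]
wrist wedge_tip [419.5 356.4] 0.92 [0.536  0.2348 0.003 ]
wrist wedge_tip [306.2 405.2] 0.56 [0.4658 0.1224 0.003 ]
wrist chest [310.9 361.3] 0.29 [0.4431 0.1707 0.    ]
```

View pics/w1.png

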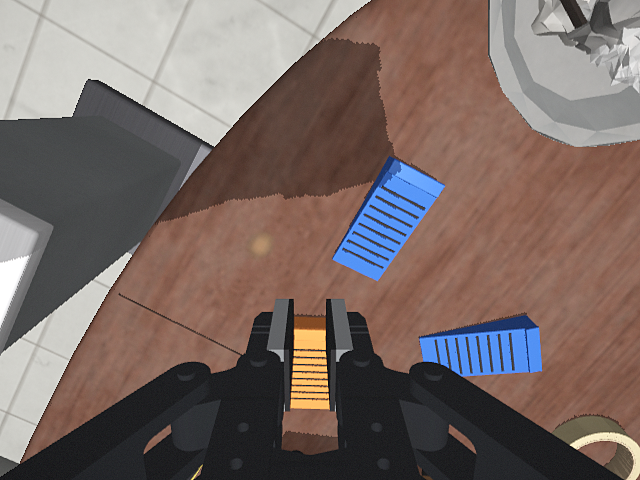

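The wrist view shows the orange wedge between the fingers, heel at (310,322) and tip at (306,405), with an axis of about -60°. The heel-to-foot line is about -66°. I'll go behind the heel with the tool at that yaw.

Emit:
arm_command([
  [-0.03,0,0.03,0.04],
  [-0.06,0,0.07,0.08],
  [-0.09,0,0.11,0.113],
  [-0.096,0,0.13,0.113],
  [-0.096,0,0.13,0.113],
], hand=0)

```text
time: 2.65
ee_pos: [0.3999, 0.2406, 0.0983]
tcp_rot: [-179.7, 0.0, 114.4]
wrist_force: [0.7, 0.4, -0.4]
opening: -0.0001
grasp_force: 0.0
```

```bash
python3 - <<'E'
from h import *
o=bot.get_obs(); print(o["time"],o["ee_pos"],o["tcp_rot"],o["opening"],o["wrist_force"])
im=[]
for n in("side","scene","wrist"):
    c=cam(n); print(proj(c,o["ee_pos"]))
    marks(c,n,["short_foot","wedge","wedge_top","wedge_heel","wedge_tip"])
    if n!="wrist":
        u,v=proj(c,[.44,.16,.02]).astype(int); im.append(cv2.resize(c["color"][v-75:v+75,u-100:u+100],(400,300),interpolation=cv2.INTER_CUBIC))
    else: im.append(cv2.resize(c["color"],(400,300)))
cv2.imwrite("pics/m2.png",np.vstack([np.hstack(im[:2]),np.hstack([im[2],im[2]*0])]))
E
```

```text
2.65 [0.39987449 0.24058404 0.09833524] [-1.79713231e+02  3.40121634e-02  1.14361588e+02] -0.0001295750158359916 [ 0.65666358  0.38755648 -0.41787629]
[422.58507681 273.15217849]
side short_foot [360.4 264.1] 0.64 [0.4893 0.0594 0.02  ]
side wedge [415.6 350.5] 0.97 [0.4265 0.3427 0.    ]
side wedge [328.7 327.3] 0.76 [0.575  0.2681 0.    ]
side wedge [385.2 293.9] 0.73 [0.4482 0.154  0.    ]
side wedge_top [326.5 321.7] 0.59 [0.5795 0.2698 0.014 ]
side wedge_top [388.  290.8] 0.48 [0.4452 0.1645 0.014 ]
side wedge_top [418.8 340.7] 0.45 [0.42   0.3333 0.014 ]
side wedge_heel [409.9 303.6] 0.88 [0.4095 0.2115 0.0125]
side wedge_heel [429.2 362.8] 0.69 [0.4158 0.3917 0.0125]
side wedge_heel [305.3 336.5] 0.64 [0.6204 0.312  0.0125]
side wedge_tip [372.1 285.3] 0.63 [0.4715 0.1234 0.003 ]
side wedge_tip [347.9 313. ] 0.62 [0.5344 0.2263 0.003 ]
side wedge_tip [408.7 328.5] 0.58 [0.4259 0.2813 0.003 ]
[185.85450231 213.84655181]
scene short_foot [269.  266.1] 0.39 [0.4919 0.0666 0.02  ]
scene wedge [269.3 269.6] 0.67 [0.4999 0.0797 0.    ]
scene wedge [183.7 232.2] 0.65 [0.4218 0.3315 0
[... 372 characters left out ...]
74.4 216.2] 0.67 [0.4287 0.3953 0.0125]
scene wedge_tip [248.1 264.8] 0.94 [0.4715 0.1186 0.003 ]
scene wedge_tip [196.1 239.6] 0.74 [0.4286 0.2788 0.003 ]
scene wedge_tip [250.3 234.6] 0.71 [0.5388 0.2207 0.003 ]
[307.21188092 317.46144209]
wrist wedge [578.1 305.9] 0.83 [0.579  0.2723 0.    ]
wrist wedge [418.7 109. ] 0.63 [ 0.4245  0.3368 -0.    ]
wrist wedge_top [590.1 315. ] 0.7 [0.5773 0.2725 0.014 ]
wrist wedge_top [422.2 112. ] 0.64 [0.4237 0.3349 0.014 ]
wrist wedge_heel [317.3 291.8] 0.65 [0.4171 0.2163 0.0125]
wrist wedge_tip [374.3 197.8] 0.75 [0.4243 0.2817 0.003 ]
wrist wedge_tip [327.5 424.4] 0.74 [0.4692 0.121  0.003 ]
wrist wedge_tip [496.1 333.4] 0.71 [0.5391 0.2338 0.003 ]
```

View pics/m2.png

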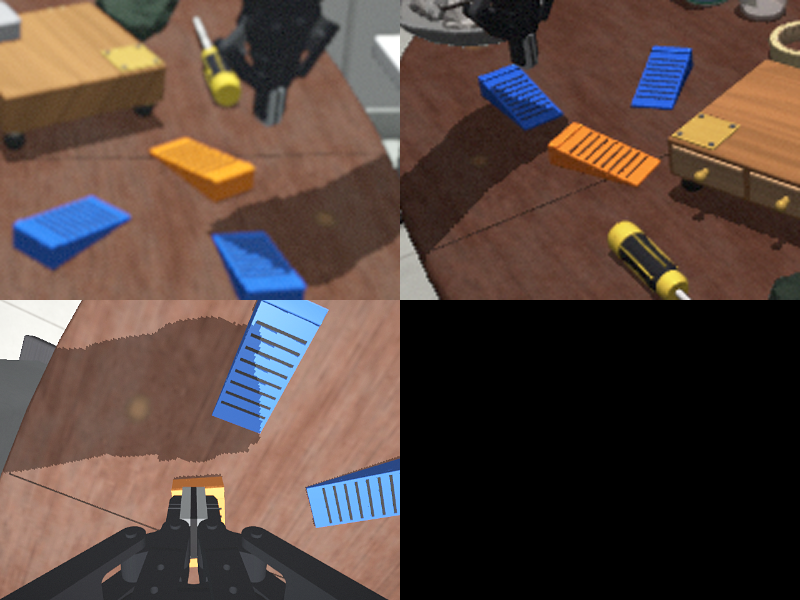

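Everything agrees, so I'll descend behind the heel.

Emit:
arm_command([
  [0.004,0.004,0.03,0],
  [0.004,0.004,0.06,0],
  [0.004,0.004,0.08,0],
  [0.004,0.004,0.088,0],
  [0.004,0.004,0.088,0],
])

```text
time: 4.05
ee_pos: [0.4028, 0.2465, 0.0125]
tcp_rot: [-179.9, 0.0, 114.3]
wrist_force: [-0.4, 0.1, 1.0]
opening: 0.0
grasp_force: 0.0
```

Emit:
arm_command([
  [-0.01,0,0,0],
  [-0.02,0,0,0],
  [-0.03,0,0,0],
  [-0.038,0,0,0],
  [-0.045,0,0,0],
])

```text
time: 4.55
ee_pos: [0.4225, 0.2051, 0.0137]
tcp_rot: [180.0, -0.0, 114.3]
wrist_force: [-0.6, 0.6, 0.4]
opening: 0.0001
grasp_force: 0.6
```

```bash
cat > look.py <<'E'
import sys
from h import *
o=bot.get_obs(); print(o["time"],o["ee_pos"],o["tcp_rot"],o["wrist_force"])
for n in("side","scene","wrist"):
    c=cam(n); marks(c,n,["short_foot","wedge","wedge_top","wedge_heel","wedge_tip"])
    if n!="wrist" and len(sys.argv)>1:
        u,v=proj(c,[.46,.11,.02]).astype(int); cr=cv2.resize(c["color"][v-75:v+75,u-66:u+67],(400,450),interpolation=cv2.INTER_CUBIC)
        im=cr if n=="side" else np.hstack([im,cr])
if len(sys.argv)>1: cv2.imwrite(f"pics/{sys.argv[1]}.png",im)
E
python3 look.py m3
```

```text
4.55 [0.42253623 0.20510308 0.01372296] [ 1.79955948e+02 -1.23279692e-02  1.14313061e+02] [-0.55726176  0.60650438  0.4393089 ]
side wedge [383.7 289.3] 0.95 [0.4483 0.1356 0.    ]
side wedge [328.2 326.2] 0.84 [0.5757 0.2646 0.    ]
side wedge [415.4 349.7] 0.56 [0.4263 0.3405 0.    ]
side wedge_top [420.7 343. ] 0.57 [0.4181 0.34   0.014 ]
side wedge_top [327.8 322.4] 0.41 [0.5773 0.2722 0.014 ]
side wedge_heel [402.9 296.3] 0.8 [0.418  0.1841 0.0125]
side wedge_heel [381.1 285. ] 0.64 [0.4552 0.1385 0.0125]
side wedge_heel [305.3 335.1] 0.62 [0.6203 0.3078 0.0125]
side wedge_tip [366.  280.5] 0.84 [0.4818 0.1029 0.003 ]
side wedge_tip [410.  330.2] 0.76 [0.4247 0.2866 0.003 ]
side wedge_tip [347.9 312. ] 0.57 [0.534  0.2228 0.003 ]
scene short_foot [267.2 269.2] 0.49 [0.483  0.0597 0.02  ]
scene wedge [182.9 232. ] 0.91 [0.4207 0.3335 0.    ]
scene wedge [233.7 260.3] 0.85 [0.4575 0.1561 0.    ]
scene wedge [257.8 220. ] 0.75 [0.5913 0.2723 0.    ]
scene wedge_top [233.7 258.1] 0.47 [0.4526 0.1449 0.014 ]
scene wedge_top [255.2 218.8] 0.43 [0.5773 0.2601 0.014 ]
scene wedge_top [179.8 226.2] 0.38 [0.418 0.34  0.014]
scene wedge_heel [173.2 215.3] 0.95 [0.4282 0.4014 0.0125]
scene wedge_heel [260.8 205.8] 0.91 [0.6246 0.31   0.0125]
scene wedge_heel [214.6 256.8] 0.84 [0.4236 0.1765 0.0125]
scene wedge_tip [249.  232.7] 0.87 [0.5408 0.2299 0.003 ]
scene wedge_tip [194.8 237.9] 0.76 [0.4295 0.2874 0.003 ]
scene wedge_tip [325.9 205.4] 0.23 [0.7674 0.2235 0.003 ]
wrist wedge [317.7 438.4] 0.98 [0.453  0.1442 0.    ]
wrist wedge_top [312.8 459.7] 0.6 [0.4501 0.1449 0.014 ]
wrist wedge_tip [409.5 143.6] 0.88 [0.4265 0.2804 0.003 ]
```

View pics/m3.png

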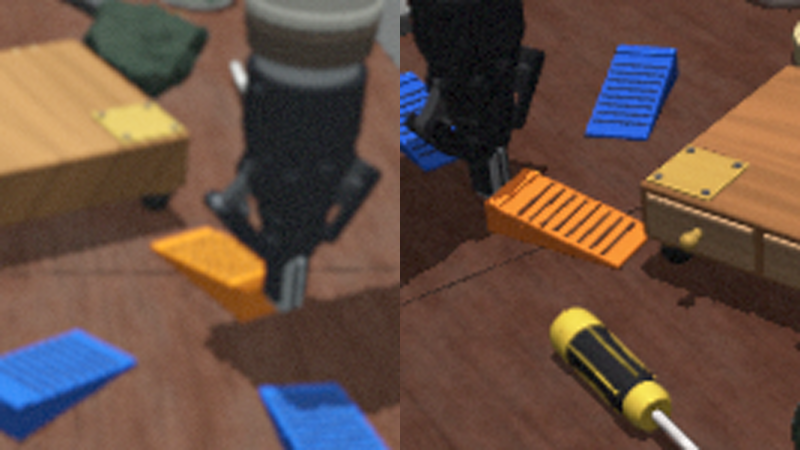

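The wedge is sliding cleanly and turning towards the foot; in the side crop its tip is at (180,237) and the foot at (155,200). I'll push on and look again before the tip reaches the foot.

Emit:
arm_command([
  [-0.007,0,0.002,0],
  [-0.014,0,0.003,0],
  [-0.021,0,0.003,0],
  [-0.028,0,0.003,0],
  [-0.034,0,0.003,0],
])

```text
time: 5.95
ee_pos: [0.4362, 0.174, 0.0102]
tcp_rot: [-180.0, 0.0, 114.3]
wrist_force: [-0.0, 0.7, 1.2]
opening: 0.0001
grasp_force: 0.2
```

```bash
python3 look.py m4
```

```text
5.95 [0.43620321 0.17402111 0.01020247] [-1.79988006e+02  1.01162455e-02  1.14318807e+02] [-0.02604442  0.69208372  1.15974007]
side short_foot [361.5 261.5] 0.45 [0.4853 0.0473 0.02  ]
side wedge [414.2 348.3] 0.88 [0.4276 0.3365 0.    ]
side wedge [374.1 282.6] 0.72 [0.4645 0.1073 0.    ]
side wedge [326.1 328. ] 0.64 [0.58   0.2702 0.    ]
side wedge_top [374.7 277.8] 0.52 [0.4646 0.1107 0.014 ]
side wedge_top [326.7 320.4] 0.52 [0.5789 0.2657 0.014 ]
side wedge_top [420.  340.1] 0.49 [0.4174 0.3316 0.014 ]
side wedge_heel [391.5 290.5] 0.79 [0.4372 0.1611 0.0125]
side wedge_heel [303.9 334.9] 0.73 [0.6228 0.3072 0.0125]
side wedge_heel [429.5 363.8] 0.69 [0.4159 0.3943 0.0125]
side wedge_tip [362.1 272.1] 0.98 [0.4854 0.0657 0.003 ]
side wedge_tip [343.8 315.4] 0.81 [0.5432 0.2343 0.003 ]
side wedge_tip [408.9 329. ] 0.65 [0.4259 0.2828 0.003 ]
scene short_foot [268.2 266.2] 0.61 [0.4904 0.0673 0.02  ]
scene wedge [259.4 222.2] 0.96 [0.5887 0.2608 0.    ]
scene wedge [248.7 268.6] 0.78 [0.4674 0.1096 0.    ]
scene wedge [179.8 231. ] 0.58 [0.4168 0.3423 0.    ]
scene wedge_top [249.1 260.9] 0.54 [0.4732 0.1157 0.014 ]
scene wedge_top [181.6 225.5] 0.52 [0.4227 0.3404 0.014 ]
scene wedge_top [256.6 215.3] 0.46 [0.5891 0.2726 0.014 ]
scene wedge_heel [260. 205.] 0.87 [0.6253 0.3149 0.0125]
scene wedge_heel [228.  258.2] 0.68 [0.4438 0.1541 0.0125]
scene wedge_heel [174.5 217.7] 0.65 [0.4258 0.3883 0.0125]
scene wedge_tip [269.1 272.2] 0.91 [0.4924 0.0686 0.003 ]
scene wedge_tip [248.8 232.3] 0.87 [0.5413 0.2317 0.003 ]
scene wedge_tip [196.2 238.4] 0.87 [0.4311 0.2834 0.003 ]
wrist wedge [308.6 444.8] 0.62 [0.4636 0.1107 0.    ]
wrist wedge_top [308.2 467.1] 0.77 [0.4627 0.1122 0.014 ]
wrist wedge_tip [418.6  35.7] 0.73 [0.4259 0.281  0.003 ]
wrist wedge_tip [611.3 285.8] 0.7 [0.5385 0.2341 0.003 ]
```

View pics/m4.png

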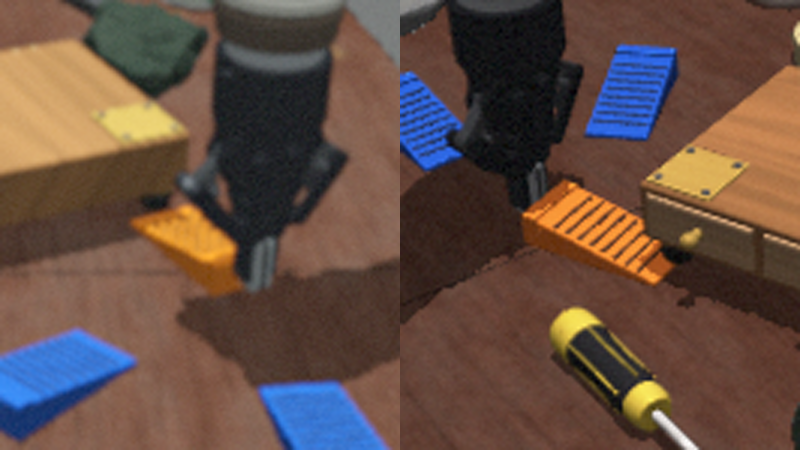

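The tip is now at the foot, in side crop at (155,213) with the foot just above at (153,203). The axis is lined up within about 3 mm, so I'll continue slowly and watch the force.

Emit:
arm_command([
  [-0.004,0,0,0],
  [-0.008,0,0,0],
  [-0.012,0,0,0],
  [-0.016,0,0,0],
  [-0.02,0,0,0],
])

```text
time: 7.35
ee_pos: [0.4441, 0.157, 0.0104]
tcp_rot: [180.0, -0.1, 114.4]
wrist_force: [-4.6, 9.2, 2.8]
opening: 0.0003
grasp_force: 5.5
```

Emit:
arm_command([
  [-0.001,0,0,0],
  [-0.002,0,0,0],
  [-0.003,0,0,0],
  [-0.004,0,0,0],
  [-0.004,0,0,0],
])

```text
time: 7.85
ee_pos: [0.4455, 0.1542, 0.0105]
tcp_rot: [180.0, -0.2, 114.4]
wrist_force: [-3.9, 10.0, 2.1]
opening: -0.0001
grasp_force: 5.2
```

Emit:
arm_command([
  [-0.001,0,0,0],
  [-0.002,0,0,0],
  [-0.003,0,0,0],
  [-0.003,0,0,0],
  [-0.003,0,0,0],
])

```text
time: 8.35
ee_pos: [0.4468, 0.1513, 0.0105]
tcp_rot: [180.0, -0.2, 114.4]
wrist_force: [-3.6, 8.7, 1.7]
opening: 0.0002
grasp_force: 4.7
```

The force has reached about 10 N, which means contact. I'll stop and look.

```bash
python3 look.py m5; python3 - <<'E'
from h import *
for n in("side","scene"):
    c=cam(n); marks(c,n,["chest","pad","pad_mid"])
E
```

```text
8.35 [0.44682151 0.15134252 0.0105174 ] [ 1.79969249e+02 -1.74996832e-01  1.14399241e+02] [-3.58078734  8.74190763  1.68913444]
side short_foot [360.1 261.4] 0.38 [0.4884 0.0467 0.02  ]
side wedge [416.6 349.1] 0.94 [0.4238 0.3389 0.    ]
side wedge [369.9 276.3] 0.93 [0.4697 0.0798 0.    ]
side wedge [330.  324.5] 0.61 [0.5719 0.2592 0.    ]
side wedge_top [419.8 342.3] 0.69 [0.4193 0.3379 0.014 ]
side wedge_top [368.7 272.1] 0.64 [0.474  0.0855 0.014 ]
side wedge_top [327.6 321.5] 0.45 [0.5775 0.2693 0.014 ]
side wedge_heel [427.1 361.4] 0.93 [0.4184 0.388  0.0125]
side wedge_heel [386.2 284.3] 0.86 [0.4439 0.136  0.0125]
side wedge_heel [303.9 334.4] 0.57 [0.6227 0.3057 0.0125]
side wedge_tip [411.1 327.9] 0.67 [0.421  0.2795 0.003 ]
side wedge_tip [346.  313.2] 0.62 [0.5382 0.2269 0.003 ]
side wedge_tip [357.8 267.1] 0.59 [0.4923 0.0425 0.003 ]
scene short_foot [271.6 266.7] 0.53 [0.495  0.0615 0.02  ]
scene wedge [257.6 222.7] 0.73 [0.5839 0.2614 0.    ]
scene wedge [257.3 271.7] 0.67 [0.4759 0.0889 0.    ]
scene wedge [181.5 233.4] 0.62 [0.4153 0.3297 0.    ]
scene wedge_top [1
[... 298 characters left out ...]
260.4] 0.59 [0.4545 0.1353 0.0125]
scene wedge_tip [194.3 237.4] 0.94 [0.4296 0.2901 0.003 ]
scene wedge_tip [276.7 282.2] 0.9 [0.4859 0.0304 0.003 ]
scene wedge_tip [250.1 232.3] 0.8 [0.5437 0.2298 0.003 ]
wrist short_foot [300.  461.3] 0.17 [0.4668 0.0957 0.02  ]
wrist wedge [305.5 438.2] 0.66 [0.4717 0.0899 0.    ]
wrist wedge_top [301.3 460.1] 0.62 [0.4695 0.0908 0.014 ]
wrist wedge_tip [625.5 222.2] 0.67 [0.5385 0.2339 0.003 ]
side chest [317.2 263.8] 0.86 [0.5836 0.0186 0.    ]
side pad [355.9 237.6] 0.51 [0.4993 0.0368 0.075 ]
side pad_mid [356.8 238.6] 0.77 [0.4985 0.0461 0.077 ]
scene chest [323.6 269.4] 0.58 [0.591  0.0098 0.    ]
scene pad [277.8 246.8] 0.82 [0.502  0.0447 0.075 ]
```

View pics/m5.png

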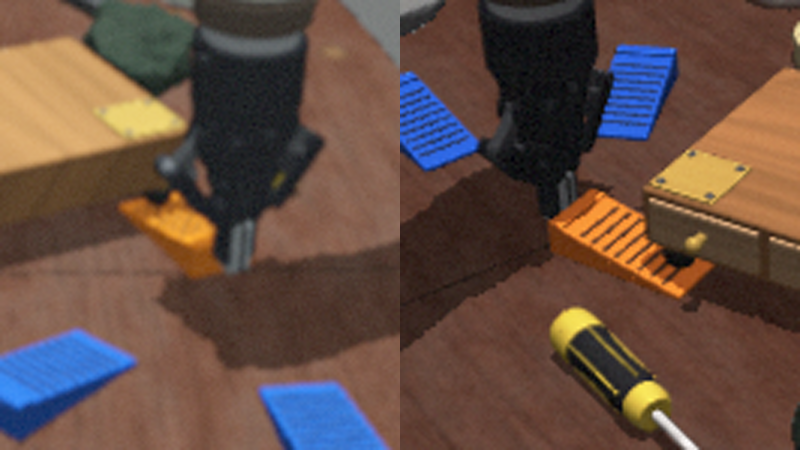

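The foot sits on the ribs 56% of the way across the wedge and about 16 mm from the tip, so it is central. I'll back off and check whether the chest moved.

Emit:
arm_command([
  [0.004,0,0,0],
  [0.01,0,0,0],
  [0.015,0,0,0],
  [0.015,0,-0.02,0],
  [0.015,0,-0.03,0],
])

```text
time: 10.15
ee_pos: [0.4411, 0.1643, 0.0414]
tcp_rot: [180.0, 0.0, 114.4]
wrist_force: [-0.2, -0.1, 0.4]
opening: -0.0002
grasp_force: 0.0
```

```bash
cat > mv.py <<'E'
from h import *
print(bot.get_obs()["time"])
for n in("side","scene"):
    c=cam(n); a=cv2.cvtColor(cv2.imread(f"pics/{n}1.png"),6); b=cv2.cvtColor(c["color"],6)
    for nm,P,w in(("pad",[.50,.05,.077],13),("block",[.645,-.005,.1],13),("backright",[.66,-.04,.075],12)):
        u,v=proj(c,P).astype(int); t=cv2.resize(a[v-w:v+w,u-w:u+w],None,fx=8,fy=8,interpolation=2); m=w+7
        s=cv2.resize(b[v-m:v+m,u-m:u+m],None,fx=8,fy=8,interpolation=2)
        r=cv2.matchTemplate(s,t,5); _,mx,_,l=cv2.minMaxLoc(r); d=np.array(l)/8-7
        print(n,nm,(u,v),d,round(mx,2),(1000*(ray(c,np.array([u,v])+d,P[2])-ray(c,[u,v],P[2]))).round(1))
E
python3 mv.py
```

```text
10.15
side pad (np.int64(356), np.int64(239)) [ 0.125 -1.25 ] 0.98 [-1.  -6.3  0. ]
side block (np.int64(290), np.int64(220)) [ 0.    -0.125] 1.0 [-0.  -0.7  0. ]
side backright (np.int64(283), np.int64(224)) [ 0.    -0.125] 1.0 [ 0.  -0.7  0. ]
scene pad (np.int64(275), np.int64(245)) [0.625 1.125] 0.97 [-1.3 -4.2  0. ]
scene block (np.int64(349), np.int64(223)) [0.25 0.25] 0.99 [-0.3 -1.1  0. ]
scene backright (np.int64(365), np.int64(238)) [0.625 0.125] 0.99 [ 0.7 -1.1  0. ]
```

The brass corner shifted about 5 mm while the back hardly moved, and the wedge is in contact. I won't push further now. Next is the press test on the plate.

Emit:
arm_command([
  [0,0,-0.045,0],
  [-0.02,0.001,-0.08,0],
  [-0.06,0.003,-0.085,0],
  [-0.1,0.004,-0.085,0],
  [-0.132,0.005,-0.085,0],
])

```text
time: 10.75
ee_pos: [0.5007, 0.044, 0.1251]
tcp_rot: [180.0, 0.0, 114.3]
wrist_force: [0.9, 0.5, -0.4]
opening: 0.0003
grasp_force: 0.0
```

Emit:
arm_command([
  [0,0,0.02,0],
  [0,0,0.03,0],
  [0,0,0.037,0],
  [0,0,0.041,0],
  [0,0,0.041,0],
])

```text
time: 11.25
ee_pos: [0.4995, 0.0463, 0.084]
tcp_rot: [-180.0, -0.0, 114.4]
wrist_force: [-0.9, 0.2, -0.1]
opening: -0.0001
grasp_force: 0.0
```

Emit:
arm_command([
  [0,0,0.002,0],
  [0,0,0.004,0],
  [0,0,0.006,0],
  [0,0,0.007,0],
  [0,0,0.007,0],
])

```text
time: 11.75
ee_pos: [0.4999, 0.0458, 0.0773]
tcp_rot: [180.0, -0.0, 114.4]
wrist_force: [0.4, -0.0, -0.1]
opening: -0.0
grasp_force: 0.0
```

Emit:
arm_command([
  [0,0,0.001,0],
  [0,0,0.001,0],
  [0,0,0.001,0],
  [0,0,0.001,0],
  [0,0,0.001,0],
])

```text
time: 12.25
ee_pos: [0.5, 0.0458, 0.077]
tcp_rot: [180.0, 0.0, 114.4]
wrist_force: [-4.5, 0.5, 6.5]
opening: 0.0001
grasp_force: 3.0
```

Emit:
arm_command([
  [0,0,0.001,0],
  [0,0,0.001,0],
  [0,0,0.001,0],
  [0,0,0.001,0],
  [0,0,0.001,0],
])

```text
time: 12.75
ee_pos: [0.5, 0.0458, 0.0769]
tcp_rot: [179.9, 0.0, 114.4]
wrist_force: [-5.6, -0.2, 12.3]
opening: -0.0
grasp_force: 6.6
```

Emit:
arm_command([
  [0,0,0.001,0],
  [0,0,0.001,0],
  [0,0,0.001,0],
  [0,0,0.001,0],
  [0,0,0.001,0],
])

```text
time: 13.25
ee_pos: [0.5, 0.0458, 0.0768]
tcp_rot: [179.9, 0.0, 114.4]
wrist_force: [-9.1, -0.6, 19.8]
opening: -0.0001
grasp_force: 10.2
```

It takes 20 N at z = 76.8 mm and doesn't give, so the chest no longer rocks. I'll lift straight off, retreat and check.

Emit:
arm_command([
  [0,0,-0.002,0],
  [0,0,-0.005,0],
  [0,0,-0.03,0],
  [0,0,-0.07,0],
  [0,0,-0.11,0],
])

```text
time: 13.75
ee_pos: [0.4994, 0.0456, 0.185]
tcp_rot: [-179.9, -0.0, 114.3]
wrist_force: [1.2, -0.3, 0.0]
opening: 0.0001
grasp_force: 0.0
```

Emit:
arm_command([
  [0.04,0,-0.01,0],
  [0.08,0,-0.02,0],
  [0.12,0,-0.02,0],
  [0.16,0,-0.02,0],
  [0.2,0,-0.02,0],
])

```text
time: 14.25
ee_pos: [0.4166, 0.2292, 0.2043]
tcp_rot: [180.0, 0.0, 114.3]
wrist_force: [0.3, -0.4, -0.7]
opening: -0.0004
grasp_force: 0.0
```

```bash
python3 mv.py; python3 look.py m6 | grep -v "wrist"
```

```text
14.25
side pad (np.int64(356), np.int64(239)) [ 0.375 -1.125] 0.99 [-1.5 -5.7  0. ]
side block (np.int64(290), np.int64(220)) [ 0.    -0.125] 1.0 [-0.  -0.7  0. ]
side backright (np.int64(283), np.int64(224)) [ 0.    -0.125] 1.0 [ 0.  -0.7  0. ]
scene pad (np.int64(275), np.int64(245)) [0.75  1.125] 0.97 [-1.1 -4.3  0. ]
scene block (np.int64(349), np.int64(223)) [0.25 0.25] 0.99 [-0.3 -1.1  0. ]
scene backright (np.int64(365), np.int64(238)) [0.625 0.125] 0.99 [ 0.7 -1.1  0. ]
14.35 [0.4157747  0.23111392 0.20411864] [-1.79988623e+02 -4.98394502e-02  1.14596703e+02] [0.50541511 0.17710832 0.13377437]
side short_foot [362.3 261.5] 0.55 [0.4835 0.0473 0.02  ]
side wedge [327.8 328.7] 0.87 [0.577  0.2725 0.    ]
side wedge [369.7 275.8] 0.83 [0.4698 0.0776 0.    ]
side wedge [415.1 351.5] 0.71 [0.428  0.3455 0.    ]
side wedge_top [325.1 320.4] 0.57 [0.5819 0.2656 0.014 ]
side wedge_top [420.2 341.3] 0.54 [0.4179 0.3351 0.014 ]
side wedge_top [369.5 270. ] 0.52 [0.4709 0.0762 0.014 ]
side wedge_heel [428.4 363.4] 0.97 [0.4175 0.3932 0.0125]
side wedge_heel [384.  281.4] 0.92 [0.4465 0.
[... 228 characters left out ...]
.0537 0.003 ]
scene short_foot [270.4 266.7] 0.53 [0.493 0.063 0.02 ]
scene wedge [184.8 234.8] 0.9 [0.4188 0.3191 0.    ]
scene wedge [256.3 219.2] 0.84 [0.5904 0.278  0.    ]
scene wedge_top [253.7 217.3] 0.6 [0.5783 0.2686 0.014 ]
scene wedge_top [179.3 226.1] 0.52 [0.4172 0.3412 0.014 ]
scene wedge_top [253.8 265.1] 0.48 [0.4731 0.0964 0.014 ]
scene wedge_heel [173.8 217.5] 0.92 [0.4249 0.3902 0.0125]
scene wedge_heel [259.5 205.6] 0.81 [0.6226 0.3129 0.0125]
scene wedge_heel [235.3 258.9] 0.76 [0.4548 0.1422 0.0125]
scene wedge_tip [193.7 237.8] 0.75 [0.4277 0.2894 0.003 ]
scene wedge_tip [249.5 229.8] 0.64 [0.5485 0.2405 0.003 ]
scene wedge_tip [279.6 281. ] 0.61 [0.4928 0.0301 0.003 ]
```

View pics/m6.png

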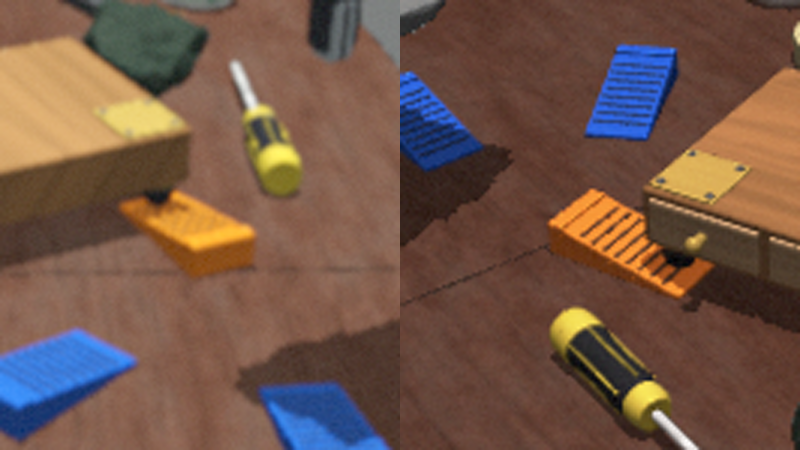

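The foot sits centrally on the wedge's ribs (scene crop (680,258)). The chest is level, with the plate at 77 mm even under 20 N. The screwdriver and both blue wedges look undisturbed, so I'm handing in.

```bash
python3 -c "
from workcell import bot
print(bot.job_done())"
```

```text
the job is handed in; nothing more can be done
None
```

The orange wedge is under the short foot and the chest stands level: a 20 N press on the brass plate didn't rock it, though pushing the wedge in shifted that corner of the chest about 5 mm; I've handed the job in and don't have the verdict.

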